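Close up the gauge unit

ROBOT

A 6-joint arm with a two-finger parallel gripper is mounted at the origin on the work surface. World frame = base frame: x ahead of the robot, y to its left, z up, the work surface at z = 0. Lengths are in m, angles in rad, forces in N, time in s.
With the tool pointing down it reaches from about 0.275 to 0.725 m from the base axis. Payload 15.9 kg.
Tool frame: the origin (TCP) lies at the centre of the arm's flange, where the gripper is bolted on; the fingertips stand 173 mm ahead of it and the grasp point (between the pads) lies 155 mm ahead of it (ctrl.tcp_to_grasp is the distance from the TCP to the grasp point, in m); z points along the fingers, y is the line along which they close (so a half turn about z gives the same grasp; the last joint's range is limited). The gripper opens to 85 mm and grips with 20 to 120 N. Pads are 22 mm wide; open, the fingers measure 114 mm over their backs; the gripper's body (76 mm by 85 mm) begins 54 mm behind the grasp point. The pads swing forward as they close: fully open they stand 13 mm farther back than shut.
Start: joints at [1.165, 0.213, -0.034, 1.323, 0, 1.571], TCP at [0.197, 0.459, 0.405] pointing down, gripper open.
Joint ranges: [-2.98, 2.98], [-0.74, 1.72], [-1.14, 1.35], [-2.1, 2.04], [-1.57, 1.44], [-3.14, 3.14]. Speed limits (rad/s): [1.89, 1.89, 2.39, 2.57, 3.14, 3.14].

INTERFACE

Orientations are given as a unit quaternion [x, y, z, w].
In Python, from workcell import ctrl gives the robot as it stands.
- The arm moves only by the tool carry_out, never from a script. Its argument "rows" is one flat list of numbers, 7 for each row, row after row: the closure, from -1 (fully open) to 1 (shut), then the shift along the world's x, y, z in cm, then the turn, a rotation vector about the world's x, y, z in rad. A call has exactly 8 rows; each row is the pose to reach, as a shift and turn from the pose commanded when the call began; what a row does not reach only later rows make up. A row lasts 1/8 s, in which the tool goes at most 62.5 mm and 10.7 degrees, less where a joint would pass 70% of its speed; a pose out of reach is approached as far as the arm can. A call with a gripper value outside its range is refused whole. The fingers move at their own pace and stop on an object; the grip force is fixed at half the most. Time passes only in rows, so rows that repeat a pose let the fingers close, or fill a call up. It gives the time, the measured TCP pose, the force, the opening and the grip force at its end, in the units of the state.
- ctrl.get_state(): the state, without advancing time (a new reading comes with each control period).
- ctrl.capture(name): name is "side" or "top"; returns a dict with "frame" (400x640x3 uint8, red, green, blue), "fx", "fy", "cx", "cy" (pixels), "k1" (the pictures are not rectified: a ray, as slopes to the right and down, at radius r is drawn at 1 + k1 r^2 times it, then the intrinsics apply), "R" (3x3) and "t" (3): a world point X has camera coordinates R X + t. Camera axes: x right, y down, z forward; pixel columns grow to the right and rows downward; lengths in m; the calibration is good to about 2 mm. A picture is of the moment at which its call begins. There is no depth.
- ctrl.sign_off(): hands the job in; it is judged then, once.
The state is a dict: "time_s": time; "joint_positions": joint angles; "joint_vel": joint speeds; "effort": joint torques, N m; "tool_pos": TCP position; "tool_rot": TCP orientation; "contact_force": force on the tool from outside, world axes, zero at the start; "ft_torque": the same for the moment, N m; "opening": finger opening in m; "finger_force": force on a finger pad.
Only numpy, scipy, OpenCV 4.12 (cv2) and the standard library are available. Lean on these libraries where they do the work, as an engineer would, in place of code of your own. Each camera call takes 0.05 s, during which the arm holds its last target. There are 200 camera calls.

TASK

Close up the instrument unit after inspection: take the orange dust plates off its bays and stack them squarely, one on another, on the stacking pad, and lay each white ceramic cover panel there is in a bay of its own and press it down gently until it lies fully home and level on the bay's floor. The panels are brittle, so grip and press them lightly; leave the other things on the bench where they are.

Things in the scene. Friction and masses are not known exactly. Their poses are not given: they have to be found in the camera images.
- unit: Low flat aluminium instrument unit, fixed, 160 x 320 x 39 mm (x, y, z). Origin: centre of its underside; x along the length of its bays, y along their row. Three open rectangular bays at y = -110, 0, +110 mm, each 128 (x) x 68 (y) mm and 9 mm deep: floor (white gauge dial) 30 mm, rim 39 mm above the bench. 42 mm of flat metal between bays, a 16 mm rim round the rest.
- bay1 (a point): Centre of the floor of bay 1 of the unit (y = -110 mm in the unit's frame), 9 mm below the rim; same axes as the unit. Two black rubber strips (12 x 56 mm), centred 48 mm to either side along x, stand 3 to 5 mm above the floor. Each sinks to floor level when pressed with some 4 to 5 N and stays where it was pushed; a panel's weight does not move it.
- bay2 (a point): Centre of the floor of bay 2 of the unit (y = 0 mm in the unit's frame), 9 mm below the rim; same axes as the unit. Two black rubber strips (12 x 56 mm), centred 48 mm to either side along x, stand 3 to 5 mm above the floor. Each sinks to floor level when pressed with some 4 to 5 N and stays where it was pushed; a panel's weight does not move it.
- bay3 (a point): Centre of the floor of bay 3 of the unit (y = 110 mm in the unit's frame), 9 mm below the rim; same axes as the unit. Two black rubber strips (12 x 56 mm), centred 48 mm to either side along x, stand 3 to 5 mm above the floor. Each sinks to floor level when pressed with some 4 to 5 N and stays where it was pushed; a panel's weight does not move it.
- cover1: Loose rigid panel, white ceramic with blue disc and bars on top, 120 x 60 x 14 mm, 0.2 kg. Brittle: cracks if the fingers load it with over 100 N (both pads added up). Origin: centre of its underside; x along its length, z up. Fits any bay, length along the unit's x, 4 mm play all round; rests on the strips until pressed down at both ends; home, its top is 5 mm above the rim. May be absent.
- cover2: Loose rigid panel, white ceramic with blue disc and bars on top, 120 x 60 x 14 mm, 0.2 kg. Brittle: cracks if the fingers load it with over 100 N (both pads added up). Origin: centre of its underside; x along its length, z up. Fits any bay, length along the unit's x, 4 mm play all round; rests on the strips until pressed down at both ends; home, its top is 5 mm above the rim. May be absent.
- cover3: Loose rigid panel, white ceramic with blue disc and bars on top, 120 x 60 x 14 mm, 0.2 kg. Brittle: cracks if the fingers load it with over 100 N (both pads added up). Origin: centre of its underside; x along its length, z up. Fits any bay, length along the unit's x, 4 mm play all round; rests on the strips until pressed down at both ends; home, its top is 5 mm above the rim. May be absent.
- dust1: Loose orange plastic dust plate, flat, 156 x 60 x 10 mm, 0.1 kg. Origin: centre of its underside; x along its length, z up. At the start it bridges one bay, resting on the rim (underside 39 mm above the bench). May be absent.
- dust2: Loose orange plastic dust plate, flat, 156 x 60 x 10 mm, 0.1 kg. Origin: centre of its underside; x along its length, z up. At the start it bridges one bay, resting on the rim (underside 39 mm above the bench). May be absent.
- dust3: Loose orange plastic dust plate, flat, 156 x 60 x 10 mm, 0.1 kg. Origin: centre of its underside; x along its length, z up. At the start it bridges one bay, resting on the rim (underside 39 mm above the bench). May be absent.
- pad: Stacking pad fixed to the bench: black rubber 180 x 84 x 6 mm with a green rectangle 156 x 60 mm, the outline of a dust plate, on top. Origin: centre of its underside; x along its length; its top is 6 mm above the bench. (Nearby, fixed: a steel console 130 mm high along the bench's far edge, from x = 0.83 m; other equipment at the sides, beyond |y| = 0.48 m.)
- tablet: Grey tablet computer with a dark screen, lying flat, 150 x 90 x 12 mm; a bystander. Origin: centre of underside.
- jar: Small jar with yellow cap, 38 mm across, 48 mm high; a bystander. Origin: centre of underside.
- gaugeblock: Dark steel block 50 x 24 x 22 mm; a bystander. Origin: centre of underside.
- screwdriver: Screwdriver, 190 mm long, lying on the bench; a bystander.
- cleaner: Blue bottle, 60 mm across, 150 mm high; a bystander. Origin: centre of underside.
- mug: White mug, 76 mm across, 85 mm high; a bystander. Origin: centre of underside.

How it is judged:
By the outcome, as a careful person would: the job done as asked, in the order asked, and still so for the second after the job is handed in, with the robot touching nothing.
Of cover1, cover2, cover3 only 2 to 3 are there at a start; the rules pass over those that are not, and their reading is None.
Of dust1, dust2, dust3 only 2 to 3 are there at a start; the rules pass over those that are not, and their reading is None.
At some moment in a run one of cover1, cover2, cover3 may be knocked a few centimetres aside while the robot is not near it.
Once in a run the grip may slacken for a moment while it holds something.
It also fails if it takes over 210 s, if anything falls off the work surface, if the arm or the gripper's body presses on something with over 40 N, if the wrist force passes 120 N, or if a joint passes its speed limit or range.

## Working session

There is one attempt and no reset: what is moved stays moved. The work goes in short steps, Python scripts to look and compute and a tool call to move; the robot and the scene stay as the last step left them, time stands still between calls to the robot, and variables do not carry over. Pictures are saved under pics/ and viewed, at most 14 in all, crops included, and the job is handed in when it is done.

Besides the shell and the picture viewer there is one more tool, called after "Emit:" as name(argument=value, ...) on one line, values as JSON. carry_out: Moves the arm, as the interface text tells. Its arguments: {"type":"object","properties":{"rows":{"type":"array"}},"required":["rows"]}

```bash
ls; mkdir -p pics; python3 - <<'E'
from workcell import ctrl
import cv2
for n in("top","side"):
    c=ctrl.capture(n); cv2.imwrite(f"pics/{n}0.png",c["frame"][:,:,::-1])
    print(n,c["fx"],c["fy"],c["cx"],c["cy"],c["k1"],c["R"],c["t"])
print(ctrl.get_state(), ctrl.tcp_to_grasp)
E
```

```text
pics
top 468.0300199247104 468.0300199247104 319.79835078546813 196.10458144439957 -0.13692860550809982 [[ 0.00862256 -0.99986324  0.01411197]
 [-0.99570301 -0.00988622 -0.09207481]
 [ 0.09220173 -0.01325741 -0.99565209]] [0.03658408 0.54799169 1.48949471]
side 412.8400506042547 412.8400506042547 321.4025310088239 199.53745040684672 -0.008829879130095758 [[ 0.99817689 -0.06005909 -0.00598332]
 [-0.04972291 -0.76207563 -0.64557599]
 [ 0.03421297  0.64469655 -0.7636726 ]] [-0.54458852  0.11088829  1.11082736]
{'time_s': 0.1, 'joint_positions': array([ 1.16498603e+00,  2.13310135e-01, -3.49613993e-02,  1.32346721e+00,
        1.96601679e-05,  1.57076788e+00]), 'joint_vel': array([-0.00019   , -0.0005134 ,  0.00080361, -0.0014964 ,  0.00063075,
        0.0005152 ]), 'effort': array([ 1.14487531e-03, -6.87248755e+01,  4.87803876e+01,  1.23199745e-02,
        2.75327238e-05, -1.16188139e-05]), 'tool_pos': array([0.19733374, 0.4592869 , 0.40427783]), 'tool_rot': array([ 2.01501778e-01,  9.79488035e-01, -4.59557621e-04, -1.04590517e-04]), 'contact_force': array([ 0.40628063, -0.6266329 ,  0.79030608]), 'ft_torque': array([0.00219765, 0.04216185, 0.00209009]), 'finger_force': 0.0, 'opening': 0.08509176006559864} 0.1547
```

View pics/top0.png

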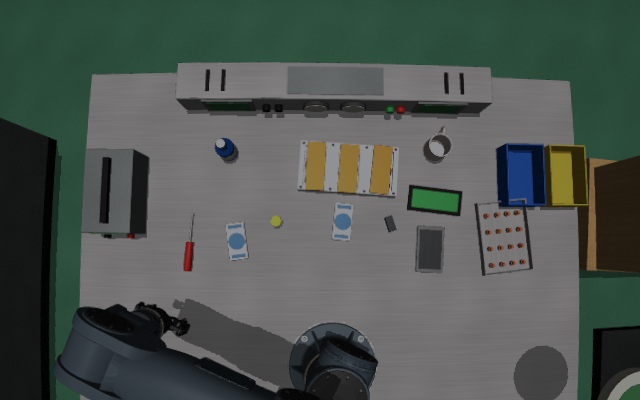

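View pics/side0.png

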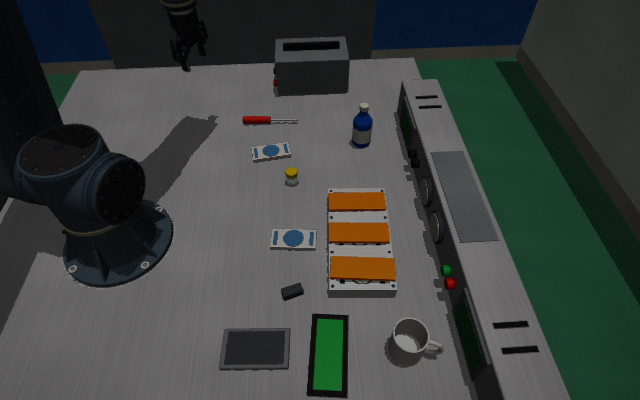

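The top view shows three orange plates on the unit (rows 140-195, cols 300-398). There are two white/blue panels, at (236,241) and (343,222), and the green pad at (435,200). The side view shows the same, with no third panel visible so far.

```bash
cat > h.py <<'E'
import numpy as np, cv2
from workcell import ctrl
def ray(c,px,z):
    K=np.array([[c["fx"],0,c["cx"]],[0,c["fy"],c["cy"]],[0,0,1]])
    p=cv2.undistortPoints(np.float64(px).reshape(-1,1,2),K,np.array([c["k1"],0,0,0.]))[:,0]
    R,t=np.array(c["R"]),np.array(c["t"])
    d=np.c_[p,np.ones(len(p))]@R; o=-R.T@t
    return (o+d*((z-o[2])/d[:,2])[:,None])
def proj(c,X):
    R,t=np.array(c["R"]),np.array(c["t"]); q=np.atleast_2d(X)@R.T+t
    s=q[:,:2]/q[:,2:]; s=s*(1+c["k1"]*(s**2).sum(1,keepdims=True))
    return s*[c["fx"],c["fy"]]+[c["cx"],c["cy"]]
def mask(c,col):
    hsv=cv2.cvtColor(c["frame"],cv2.COLOR_RGB2HSV); h,s,v=[hsv[...,i].astype(int) for i in range(3)]
    m={"orange":(h>8)&(h<22)&(s>150)&(v>90),"green":(h>50)&(h<70)&(s>150)&(v>90),
       "blue":(h>95)&(h<115)&(s>80)&(v>90),"white":(s<35)&(v>165)}[col]
    return m.astype(np.uint8)
def blobs(c,col,z,amin=60,close=0):
    """centre mm, L, W, angle deg (of long axis), pixel centre per blob, on plane z"""
    m=mask(c,col)
    if close: m=cv2.morphologyEx(m,cv2.MORPH_CLOSE,np.ones((close,close)))
    out=[]
    for k in cv2.findContours(m,cv2.RETR_EXTERNAL,cv2.CHAIN_APPROX_NONE)[0]:
        if cv2.contourArea(k)<amin: continue
        f=np.zeros_like(m); cv2.drawContours(f,[k],-1,1,-1)
        ys,xs=np.nonzero(f); P=ray(c,np.c_[xs,ys],z)[:,:2]*1e3
        mu,ev,va=cv2.PCACompute2(P,None); sd=np.sqrt(12*va[:,0])
        a=np.degrees(np.arctan2(ev[0,1],ev[0,0]))%180
        out.append([*mu[0],*sd,a,xs.mean(),ys.mean()])
    return np.round(np.array(out),1)
E
python3 - <<'E'
from h import *
np.set_printoptions(suppress=True)
C={n:ctrl.capture(n) for n in("top","side")}
for n,c in C.items():
    print(n,"orange\n",blobs(c,"orange",.049)); print("green\n",blobs(c,"green",.006)); print("blue\n",blobs(c,"blue",.014,25,9))
    g=cv2.cvtColor(c["frame"],cv2.COLOR_RGB2HSV)
    print("white\n",blobs(c,"white",.039,100))
t=C["top"]["frame"]; print(t[165,325:345].tolist(), t[230,340:346].tolist(), t[230,200].tolist())
I=cv2.resize(t[120:280,180:480],(800,427),interpolation=cv2.INTER_CUBIC); cv2.imwrite("pics/z1.png",I[:,:,::-1])
E
```

```text
top orange
 [[ 634.5 -154.2  152.5   56.6  174.   381.   169.2]
 [ 637.3  -47.8  151.5   54.5  176.4  348.   167.9]
 [ 645.3   56.8  149.6   54.5  178.1  315.5  165.1]]
green
 [[ 538.4 -374.5   89.    52.7   74.2  445.   200.6]]
blue
 [[ 400.1  311.5  101.3   42.     7.8  236.1  240.9]
 [ 468.2  -33.4  100.6   43.   175.7  342.7  221. ]
 [ 631.4 -657.2  210.   134.5    0.3  525.9  173.9]]
white
 []
side orange
 [[ 635.6 -152.5  155.8   59.7  173.9  362.3  267.5]
 [ 639.2  -47.4  153.9   59.8  175.9  358.6  232. ]
 [ 645.9   58.7  156.4   59.5  177.7  356.5  200.5]]
green
 [[ 540.7 -340.3  153.9   58.6   83.7  328.4  354.8]]
blue
 [[468.4 -29.3 102.9  41.6 175.7 293.1 237.5]
 [402.4 315.6 101.8  42.2   6.8 270.6 149.8]]
white
 []
[[142, 138, 130], [145, 146, 149], [144, 145, 148], [144, 145, 148], [144, 146, 149], [144, 145, 148], [145, 146, 149], [144, 146, 149], [144, 145, 149], [145, 146, 149], [144, 145, 148], [144, 145, 149], [144, 145, 148], [144, 146, 149], [138, 117, 90], [141, 112, 53], [143, 116, 56], [142, 115, 54], [142, 115, 55], [143, 116, 55]] [[136, 141, 146], [133, 139, 146], [127, 135, 145], [124, 133, 143], [131, 138, 146], [142, 144, 148]] [118, 117, 118]
```

View pics/z1.png

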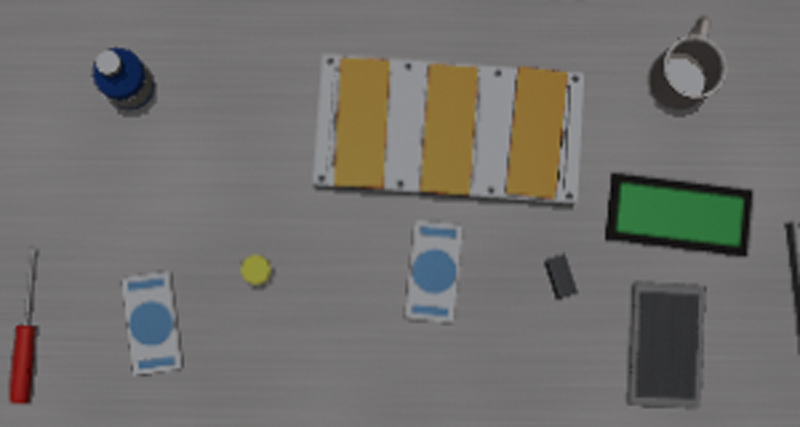

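The crop shows eight dark screws on the unit's rim, the corner ones at about crop (330,61), (574,78), (321,178), (569,196). I'll use these for the unit's pose, and loosen the green mask for the pad.

```bash
cat >> h.py <<'E'
def bolts(c,guess_mm,z=.039,win=4):
    """refine dark spots near guessed world points (mm)"""
    g=255-cv2.cvtColor(c["frame"],cv2.COLOR_RGB2GRAY).astype(float); out=[]
    for p in proj(c,np.c_[np.array(guess_mm)/1e3,np.full(len(guess_mm),z)]):
        for w in (win,2):
            x,y=np.round(p).astype(int); s=g[y-w:y+w+1,x-w:x+w+1]
            i,j=np.unravel_index(s.argmax(),s.shape); p=np.array([x-w+j,y-w+i],float)
        x,y=p.astype(int); s=g[y-2:y+3,x-2:x+3]; wt=np.clip(s-np.percentile(s,40),0,None)
        yy,xx=np.mgrid[-2:3,-2:3]; out.append([x+(wt*xx).sum()/wt.sum(),y+(wt*yy).sum()/wt.sum()])
    return ray(c,out,z)[:,:2]*1e3
def fitunit(P,L):
    """rigid 2D fit, L local mm -> P world mm"""
    a,b=L-L.mean(0),P-P.mean(0); th=np.arctan2((a[:,0]*b[:,1]-a[:,1]*b[:,0]).sum(),(a*b).sum())
    R=np.array([[np.cos(th),-np.sin(th)],[np.sin(th),np.cos(th)]]); t=P.mean(0)-R@L.mean(0)
    return t,np.degrees(th),P-(L@R.T+t)
E
python3 - <<'E'
import h
from h import *
np.set_printoptions(suppress=True,precision=1)
C={n:ctrl.capture(n) for n in("top","side")}
c=C["top"]
cr=np.array([(330,61),(408,66),(497,72),(574,78),(321,178),(400,183),(491,190),(569,196)])/2.6667+[180,120]
P0=ray(c,cr,.039)[:,:2]*1e3; print(P0)
Pt=bolts(c,P0,win=2); Ps=bolts(C["side"],P0,win=3)
print(np.c_[Pt,Ps])
for P in (Pt,Ps):
    d=[np.linalg.norm(P[0]-P[3]),np.linalg.norm(P[4]-P[7]),np.linalg.norm(P[0]-P[4]),np.linalg.norm(P[3]-P[7])]
    w=P[0]-P[3]+P[4]-P[7]; print(d,P[[0,3,4,7]].mean(0),P[[1,2,5,6]].mean(0),np.degrees(np.arctan2(w[1],w[0]))-90)
for n,c in C.items():
    hsv=cv2.cvtColor(c["frame"],cv2.COLOR_RGB2HSV).astype(int)
    h.mask=lambda c,col:((hsv[...,0]>45)&(hsv[...,0]<75)&(hsv[...,1]>120)&(hsv[...,2]>70)).astype(np.uint8)
    print(n,blobs(c,"g",.006,200))
E
```

```text
[[ 719.3   95.4]
 [ 714.2    0.4]
 [ 708.2 -108.2]
 [ 702.2 -202.8]
 [ 575.9  104.5]
 [ 570.8    9.3]
 [ 563.4 -100.6]
 [ 557.1 -195.4]]
[[ 720.7   96.5  721.7   97.8]
 [ 715.6    1.4  716.3    4.2]
 [ 708.5 -108.1  709.3 -105.5]
 [ 703.1 -202.8  702.9 -200.1]
 [ 576.5  105.5  577.7  105.5]
 [ 570.9   10.4  570.9   13.7]
 [ 563.2  -99.4  565.4  -96.3]
 [ 558.  -194.2  559.7 -191.6]]
[np.float64(299.8366610551569), np.float64(300.2185066194), np.float64(144.55211963455343), np.float64(145.3672794923622)] [639.6 -48.8] [639.5 -48.9] -3.4527048124442103
[np.float64(298.4212809999126), np.float64(297.59787249562885), np.float64(144.20203629728488), np.float64(143.43400295808885)] [640.5 -47.1] [640.5 -46. ] -3.5360456747080065
top [[ 540.3 -339.4  156.1   61.1   83.7  434.7  200. ]]
side [[ 540.5 -340.7  155.7   59.5   83.6  328.4  355. ]]
```

Emit:
carry_out(rows=[-1, 44.1, -50.7, -5, 0, 0, 0.34, -1, 44.1, -50.7, -5, 0, 0, 0.34, -1, 44.1, -50.7, -5, 0, 0, 0.34, -1, 44.1, -50.7, -5, 0, 0, 0.34, -1, 44.1, -50.7, -5, 0, 0, 0.34, -1, 44.1, -50.7, -5, 0, 0, 0.34, -1, 44.1, -50.7, -5, 0, 0, 0.34, -1, 44.1, -50.7, -5, 0, 0, 0.34])

```text
time_s: 1.3
tool_pos: [0.5186, 0.0898, 0.3684]
tool_rot: [0.033, 0.999, 0.0, 0.0]
contact_force: [-0.0, 1.1, 0.4]
opening: 0.0852
finger_force: 0.0
```

Emit:
carry_out(rows=[-1, 12, -13.7, -2, 0, 0, 0, -1, 12, -13.7, -2, 0, 0, 0, -1, 12, -13.7, -2, 0, 0, 0, -1, 12, -13.7, -2, 0, 0, 0, -1, 12, -13.7, -8, 0, 0, 0, -1, 12, -13.7, -10.8, 0, 0, 0, -1, 12, -13.7, -10.8, 0, 0, 0, -1, 12, -13.7, -10.8, 0, 0, 0])

```text
time_s: 2.3
tool_pos: [0.6378, -0.045, 0.2622]
tool_rot: [0.033, 0.999, -0.0, 0.001]
contact_force: [0.2, 0.5, 0.2]
opening: 0.0853
finger_force: 0.0
```

```bash
python3 - <<'E'
from h import *
s=ctrl.get_state(); print({k:np.round(v,4) for k,v in s.items() if k!="effort"})
c=ctrl.capture("top"); d=ctrl.capture("side")
I=np.hstack([cv2.resize(c["frame"][110:290,170:450],(400,257)),cv2.resize(d["frame"][100:310,220:440],(400,382))[:257]]) if 0 else None
a=cv2.resize(d["frame"][100:400,150:450],(600,600)); cv2.imwrite("pics/s1.png",a[:,:,::-1])
np.set_printoptions(suppress=True)
for n,c in(("top",c),("side",d)): print(n,blobs(c,"blue",.014,25,9))
E
```

```text
{'time_s': np.float64(2.3), 'joint_positions': array([-0.0704,  0.5557,  0.1031,  1.1163,  0.    , -0.005 ]), 'joint_vel': array([-0.0012, -0.0074,  0.0131, -0.0017, -0.0003, -0.0018]), 'tool_pos': array([ 0.6378, -0.045 ,  0.2622]), 'tool_rot': array([ 3.270e-02,  9.995e-01, -0.000e+00,  9.000e-04]), 'contact_force': array([0.202 , 0.5264, 0.1981]), 'ft_torque': array([ 0.0648, -0.0467,  0.0191]), 'finger_force': np.float64(0.0), 'opening': np.float64(0.0853)}
top [[ 400.   311.5  101.1   41.9    7.6  236.1  240.9]
 [ 631.6 -657.1  209.8  136.     0.5  525.8  173.9]]
side [[401.7 314.7 102.4  43.4   8.  270.4 150. ]]
```

View pics/s1.png

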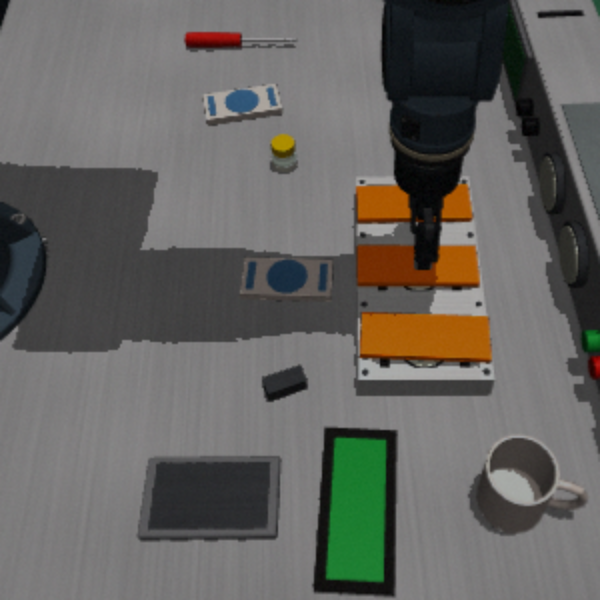

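The side view shows the gripper over the middle plate and still only two panels. I'll descend in small steps and find the open fingertips' height by touch.

Emit:
carry_out(rows=[-1, 0, -0.26, -2, 0, 0, 0, -1, 0, -0.26, -3, 0, 0, 0, -1, 0, -0.26, -4, 0, 0, 0, -1, 0, -0.26, -4.2, 0, 0, 0, -1, 0, -0.26, -4.4, 0, 0, 0, -1, 0, -0.26, -4.6, 0, 0, 0, -1, 0, -0.26, -4.8, 0, 0, 0, -1, 0, -0.26, -4.8, 0, 0, 0])

```text
time_s: 3.4
tool_pos: [0.6375, -0.0479, 0.2124]
tool_rot: [0.033, 0.999, 0.0, -0.0]
contact_force: [-0.2, 0.0, 0.6]
opening: 0.0856
finger_force: 0.0
```

Emit:
carry_out(rows=[-1, 0, 0, -0.1, 0, 0, 0, -1, 0, 0, -0.2, 0, 0, 0, -1, 0, 0, -0.3, 0, 0, 0, -1, 0, 0, -0.4, 0, 0, 0, -1, 0, 0, -0.5, 0, 0, 0, -1, 0, 0, -0.5, 0, 0, 0, -1, 0, 0, -0.5, 0, 0, 0, -1, 0, 0, -0.5, 0, 0, 0])

```text
time_s: 4.4
tool_pos: [0.6375, -0.0479, 0.2075]
tool_rot: [0.033, 0.999, -0.0, 0.0]
contact_force: [0.5, 0.2, -0.3]
opening: 0.0854
finger_force: 0.0
```

Emit:
carry_out(rows=[-1, 0, 0, -0.15, 0, 0, 0, -1, 0, 0, -0.3, 0, 0, 0, -1, 0, 0, -0.4, 0, 0, 0, -1, 0, 0, -0.5, 0, 0, 0, -1, 0, 0, -0.6, 0, 0, 0, -1, 0, 0, -0.65, 0, 0, 0, -1, 0, 0, -0.7, 0, 0, 0, -1, 0, 0, -0.7, 0, 0, 0])

```text
time_s: 5.4
tool_pos: [0.6375, -0.0479, 0.2004]
tool_rot: [0.033, 0.999, 0.0, -0.0]
contact_force: [-0.3, -0.0, 0.4]
opening: 0.0853
finger_force: 0.0
```

Emit:
carry_out(rows=[-1, 0, 0, -0.05, 0, 0, 0, -1, 0, 0, -0.1, 0, 0, 0, -1, 0, 0, -0.15, 0, 0, 0, -1, 0, 0, -0.2, 0, 0, 0, -1, 0, 0, -0.2, 0, 0, 0, -1, 0, 0, -0.2, 0, 0, 0, -1, 0, 0, -0.2, 0, 0, 0, -1, 0, 0, -0.2, 0, 0, 0])

```text
time_s: 6.4
tool_pos: [0.6374, -0.0479, 0.1992]
tool_rot: [0.033, 0.999, 0.0, 0.0]
contact_force: [-5.1, 0.9, 11.2]
opening: 0.0857
finger_force: 5.8
```

Emit:
carry_out(rows=[-1, 0, 0, 0.9, 0, 0, 0, -1, 0, 0, 0.9, 0, 0, 0, -0.3, 0, 0, 0.9, 0, 0, 0, -0.3, 0, 0, 0.9, 0, 0, 0, -0.3, 0, 0, 0.9, 0, 0, 0, -0.3, 0, 0, 0.9, 0, 0, 0, -0.3, 0, 0, 0.9, 0, 0, 0, -0.3, 0, 0, 0.9, 0, 0, 0])

```text
time_s: 7.4
tool_pos: [0.6376, -0.0479, 0.2078]
tool_rot: [0.033, 0.999, -0.0, 0.0]
contact_force: [-1.8, 0.0, 7.4]
opening: 0.0581
finger_force: 68.6
```

```bash
python3 -c "
from h import *
print(ctrl.get_state())"
```

```text
{'time_s': 7.4, 'joint_positions': array([-7.50251530e-02,  5.95232216e-01,  2.55183755e-02,  1.00050487e+00,
       -1.18967356e-04, -9.18271542e-03]), 'joint_vel': array([ 0.00148739,  0.00047026,  0.00064454,  0.0015341 , -0.00091919,
       -0.00045633]), 'effort': array([ 1.20141380e-01, -9.32268262e+01,  4.32325816e+01, -7.48430863e-01,
        1.26613118e-01, -1.47843536e-02]), 'tool_pos': array([ 0.63760696, -0.04794348,  0.20784872]), 'tool_rot': array([ 3.29152881e-02,  9.99458102e-01, -7.15872621e-05,  2.86046934e-04]), 'contact_force': array([-1.80391832e+00,  5.67404323e-03,  7.39402115e+00]), 'ft_torque': array([-0.09690072,  0.35430943, -0.04717345]), 'finger_force': 68.59825351217296, 'opening': 0.05814633775227194}
```

Emit:
carry_out(rows=[-0.42, 0, 0, 0.1, 0, 0, 0, -0.42, 0, 0, 0.1, 0, 0, 0, -0.42, 0, 0, 0.1, 0, 0, 0, -0.42, 0, 0, 0.1, 0, 0, 0, -0.42, 0, 0, 0.1, 0, 0, 0, -0.42, 0, 0, 0.1, 0, 0, 0, -0.42, 0, 0, 0.1, 0, 0, 0, -0.42, 0, 0, 0.1, 0, 0, 0])

```text
time_s: 8.4
tool_pos: [0.6375, -0.0479, 0.2084]
tool_rot: [0.033, 0.999, -0.0, -0.0]
contact_force: [-0.1, 0.4, 0.0]
opening: 0.0609
finger_force: 0.0
```

Emit:
carry_out(rows=[-0.37, 0, 0, 0, 0, 0, 0, -0.37, 0, 0, 0, 0, 0, 0, -0.37, 0, 0, 0, 0, 0, 0, -0.37, 0, 0, 0, 0, 0, 0, -0.37, 0, 0, 0, 0, 0, 0, -0.37, 0, 0, 0, 0, 0, 0, -0.37, 0, 0, 0, 0, 0, 0, -0.37, 0, 0, 0, 0, 0, 0])

```text
time_s: 9.4
tool_pos: [0.6375, -0.0479, 0.2087]
tool_rot: [0.033, 0.999, -0.0, 0.0]
contact_force: [-2.3, 0.1, 4.9]
opening: 0.0593
finger_force: 32.7
```

Emit:
carry_out(rows=[-0.3, 0, 0, 0, 0, 0, 0, -0.3, 0, 0, 0, 0, 0, 0, -0.3, 0, 0, 2, 0, 0, 0, -0.3, 0, 0, 5, 0, 0, 0, -0.3, 0, 0, 9, 0, 0, 0, -0.3, -2, -6, 12, 0, 0, -0.18, -0.3, -4, -12, 12, 0, 0, -0.36, -0.3, -6, -18, 12, 0, 0, -0.54])

```text
time_s: 10.4
tool_pos: [0.5795, -0.2215, 0.3289]
tool_rot: [0.301, 0.954, -0.0, 0.0]
contact_force: [1.3, -1.0, -1.9]
opening: 0.0579
finger_force: 65.4
```

Emit:
carry_out(rows=[-0.3, -3.7, -11.1, 0, 0, 0, -0.18, -0.3, -3.7, -11.1, 0, 0, 0, -0.36, -0.3, -3.7, -11.1, 0, 0, 0, -0.54, -0.3, -3.7, -11.1, 0, 0, 0, -0.72, -0.3, -3.7, -11.1, 0, 0, 0, -0.9, -0.3, -3.7, -11.1, 0, 0, 0, -1.075, -0.3, -3.7, -11.1, 0, 0, 0, -1.075, -0.3, -3.7, -11.1, 0, 0, 0, -1.075])

```text
time_s: 11.4
tool_pos: [0.5431, -0.331, 0.3283]
tool_rot: [0.744, 0.669, 0.0, -0.0]
contact_force: [0.1, -0.5, -1.6]
opening: 0.0579
finger_force: 65.4
```

```bash
cat >> h.py <<'E'
def st():
    s=ctrl.get_state(); q=s["tool_rot"]; a=np.degrees(2*np.arctan2(q[1],q[0]))-90
    print("t",round(s["time_s"],2),"tcp mm",np.round(s["tool_pos"]*1e3,1),"finger yaw",round((a+90)%180-90,2),"F",np.round(s["contact_force"],1),"open",round(s["opening"]*1e3,1),"ff",round(s["finger_force"],1),"q6",round(float(s["joint_positions"][5]),2))
def both(col,z,**k):
    np.set_printoptions(suppress=True)
    for n in("top","side"): print(n,col,"\n",blobs(ctrl.capture(n),col,z,**k))
E
python3 - <<'E'
from h import *
st()
E
```

```text
t 11.4 tcp mm [ 543.1 -331.   328.3] finger yaw -6.07 F [ 0.1 -0.5 -1.6] open 57.9 ff 65.4 q6 1.13
```

Emit:
carry_out(rows=[-0.3, 0, 0, -2, 0, 0, 0, -0.3, 0, 0, -4, 0, 0, 0, -0.3, 0, 0, -6, 0, 0, 0, -0.3, 0, 0, -8, 0, 0, 0, -0.3, 0, 0, -10, 0, 0, 0, -0.3, 0, 0, -12, 0, 0, 0, -0.3, 0, 0, -12, 0, 0, 0, -0.3, 0, 0, -12, 0, 0, 0])

```text
time_s: 12.4
tool_pos: [0.5434, -0.3311, 0.2092]
tool_rot: [0.744, 0.668, 0.0, 0.0]
contact_force: [-0.6, 0.2, -0.6]
opening: 0.058
finger_force: 65.4
```

```bash
python3 - <<'E'
from h import *
st(); both("orange",.049); both("orange",.047)
E
```

```text
t 12.4 tcp mm [ 543.4 -331.1  209.2] finger yaw -6.23 F [-0.6  0.2 -0.6] open 58.0 ff 65.4 q6 1.13
top orange 
 [[ 547.6 -291.1   72.    59.9   73.9  423.3  196.5]
 [ 634.6 -154.2  152.1   56.4  174.   381.   169.1]
 [ 645.9   56.6  149.3   54.1  178.3  315.5  164.9]]
side orange 
 [[ 540.3 -367.    87.9   58.2   84.2  329.4  359.9]
 [ 684.8 -161.5   65.5   53.3   58.7  383.1  269.6]]
top orange 
 [[ 548.  -292.    72.3   60.    74.8  423.5  196.4]
 [ 634.8 -154.6  152.3   56.5  174.   381.   169.2]
 [ 646.    56.8  150.3   54.4  178.   315.5  164.9]]
side orange 
 [[ 540.3 -366.3   88.2   58.4   84.2  329.3  359.9]
 [ 685.2 -160.4   65.7   53.4   58.7  383.1  269.6]]
```

Emit:
carry_out(rows=[-0.3, -0.3, -0.8, -0.5, 0, 0, 0, -0.3, -0.3, -0.8, -1.5, 0, 0, 0, -0.3, -0.3, -0.8, -2.3, 0, 0, 0, -0.3, -0.3, -0.8, -2.8, 0, 0, 0, -0.3, -0.3, -0.8, -3.1, 0, 0, 0, -0.3, -0.3, -0.8, -3.25, 0, 0, 0, -0.3, -0.3, -0.8, -3.3, 0, 0, 0, -0.3, -0.3, -0.8, -3.3, 0, 0, 0])

```text
time_s: 13.6
tool_pos: [0.5401, -0.3389, 0.176]
tool_rot: [0.745, 0.667, 0.0, 0.0]
contact_force: [-3.0, 2.3, 6.3]
opening: 0.0578
finger_force: 66.2
```

Emit:
carry_out(rows=[-0.5, 0, 0, 0, 0, 0, 0, -0.7, 0, 0, 0, 0, 0, 0, -1, 0, 0, 0, 0, 0, 0, -1, 0, 0, 0, 0, 0, 0, -1, 0, 0, 2, 0, 0, 0, -1, 0, 0, 7, 0, 0, 0, -1, 0, 0, 12, 0, 0, 0, -1, 0, 0, 14, 0, 0, 0])

```text
time_s: 14.6
tool_pos: [0.5406, -0.3393, 0.3187]
tool_rot: [0.745, 0.667, 0.001, 0.002]
contact_force: [0.5, 0.2, 0.6]
opening: 0.0855
finger_force: 0.0
```

Emit:
carry_out(rows=[-1, 3, 9, 0, 0, 0, 0.18, -1, 5, 14, 0, 0, 0, 0.36, -1, 7, 18, 0, 0, 0, 0.54, -1, 9, 18.5, 0, 0, 0.72, -1, 9.4, 18.5, 0, 0, 0, 0.9, -1, 9.4, 18.5, 0, 0, 1.08, -1, 9.4, 18.5, 0, 0, 0, 1.26, -1, 9.4, 18.5, 0, 0, 0, 1.4])

```text
schema error: expected a multiple of 7 numbers
```

```bash
python3 - <<'E'
from h import *
st(); both("orange",.016)
E
```

```text
t 14.6 tcp mm [ 540.6 -339.3  318.7] finger yaw -6.3 F [0.5 0.2 0.6] open 85.5 ff 0.0 q6 1.12
top orange 
 [[ 542.4 -321.7  117.7   60.1   83.5  430.2  199. ]
 [ 639.6 -159.1  155.5   57.8  174.1  381.   169.2]
 [ 650.8   56.7  152.8   55.4  178.2  315.4  165. ]]
side orange 
 [[ 540.5 -343.4  156.    59.4   83.8  328.5  354.6]
 [ 679.6 -141.2   83.6   63.     9.9  378.3  269.4]]
```

Emit:
carry_out(rows=[-1, 3, 6, 0, 0, 0, 0.18, -1, 5, 12, 0, 0, 0, 0.36, -1, 7, 17, 0, 0, 0, 0.54, -1, 9.4, 18.6, 0, 0, 0, 0.72, -1, 9.4, 18.6, 0, 0, 0, 0.9, -1, 9.4, 18.6, 0, 0, 0, 1.08, -1, 9.4, 18.6, 0, 0, 0, 1.26, -1, 9.4, 18.6, 0, 0, 0, 1.44])

```text
time_s: 15.7
tool_pos: [0.634, -0.1529, 0.314]
tool_rot: [0.117, 0.993, 0.0, -0.001]
contact_force: [0.3, 0.1, -0.6]
opening: 0.0856
finger_force: 0.0
```

Emit:
carry_out(rows=[-1, 0, 0, 0, 0, 0, 0.14, -1, 0, 0, -2, 0, 0, 0.14, -1, 0, 0, -4, 0, 0, 0.14, -1, 0, 0, -6, 0, 0, 0.14, -1, 0, 0, -6, 0, 0, 0.14, -1, 0, 0, -6, 0, 0, 0.14, -1, 0, 0, -6, 0, 0, 0.14, -1, 0, 0, -6, 0, 0, 0.14])

```text
time_s: 16.7
tool_pos: [0.6343, -0.153, 0.256]
tool_rot: [0.05, 0.999, -0.0, 0.0]
contact_force: [0.0, 0.2, 0.5]
opening: 0.0854
finger_force: 0.0
```

```bash
python3 - <<'E'
from h import *
st(); both("orange",.016); both("orange",.049)
both("blue",.014,amin=25,close=9)
E
```

```text
t 16.7 tcp mm [ 634.3 -153.   256. ] finger yaw 84.23 F [0.  0.2 0.5] open 85.4 ff 0.0 q6 -0.14
top orange 
 [[ 536.3 -380.    78.1   62.    78.8  447.5  201. ]
 [ 651.8   56.6  151.2   55.7  178.   315.5  164.7]]
side orange 
 [[ 540.4 -343.4  155.8   59.5   83.7  328.5  354.6]
 [ 638.  -135.5  176.3   65.5  173.4  361.5  268.4]
 [ 597.6   86.7   66.8   57.2   79.2  337.8  201.3]]
top orange 
 [[ 533.4 -370.3   76.6   60.8   79.6  447.5  201.1]
 [ 645.8   56.6  149.1   54.3  178.3  315.5  164.9]]
side orange 
 [[ 539.3 -355.2  150.1   57.3   83.7  328.5  354.6]
 [ 633.3 -154.9  170.2   63.1  173.5  361.5  268.4]
 [ 594.4   59.2   64.4   54.9   78.6  337.8  201.3]]
top blue 
 [[ 400.   311.5  101.1   41.9    7.6  236.1  240.9]
 [ 468.2  -33.4  100.6   43.   175.7  342.7  221. ]
 [ 631.5 -657.2  209.6  136.     0.5  525.9  173.9]]
side blue 
 [[468.9 -29.7 102.8  42.2 175.1 293.2 237.6]
 [401.8 314.8 102.1  43.2   7.7 270.4 150. ]]
```

```bash
python3 - <<'E'
from h import *
d=ctrl.capture("side")["frame"]
a=cv2.resize(d[305:400,290:370],(480,570),interpolation=cv2.INTER_NEAREST); cv2.imwrite("pics/p1.png",a[:,:,::-1])
E
```

```text
(no output)
```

View pics/p1.png

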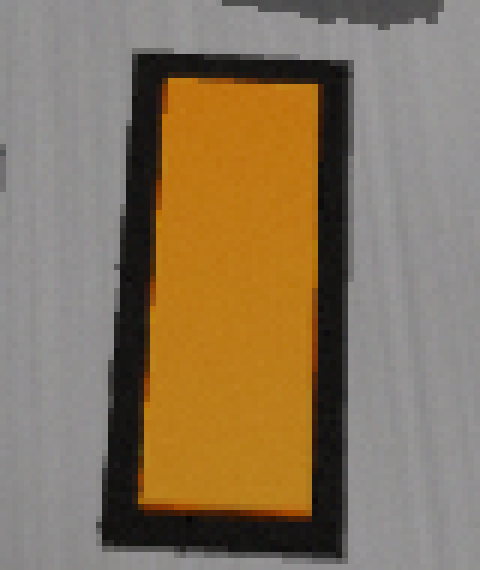

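The crop shows the plate on the pad inside the black border with no green showing. It spans crop cols 140-320 and rows 78-515, so it sits square. Next is the -y plate.

Emit:
carry_out(rows=[-1, 0, 0, -2, 0, 0, 0, -1, 0, 0, -4, 0, 0, 0, -1, 0, 0, -4.7, 0, 0, 0, -1, 0, 0, -4.7, 0, 0, 0, -0.3, 0, 0, -4.7, 0, 0, 0, -0.3, 0, 0, -4.7, 0, 0, 0, -0.3, 0, 0, -4.7, 0, 0, 0, -0.3, 0, 0, -4.7, 0, 0, 0])

```text
time_s: 18.05
tool_pos: [0.6345, -0.1531, 0.2098]
tool_rot: [0.05, 0.999, -0.0, 0.001]
contact_force: [-2.5, -0.2, 7.7]
opening: 0.058
finger_force: 64.7
```

Emit:
carry_out(rows=[-0.3, 0, 0, 0, 0, 0, 0, -0.3, 0, 0, 2, 0, 0, 0, -0.3, 0, 0, 5, 0, 0, 0, -0.3, 0, 0, 10, 0, 0, 0, -0.3, 0, 0, 12, 0, 0, 0, -0.3, -2.5, -5, 12, 0, 0, -0.18, -0.3, -5, -10, 12, 0, 0, -0.36, -0.3, -7, -14, 12, 0, 0, -0.54])

```text
time_s: 19.05
tool_pos: [0.5631, -0.2947, 0.3291]
tool_rot: [0.318, 0.948, -0.0, 0.0]
contact_force: [0.3, -0.8, -1.2]
opening: 0.058
finger_force: 64.6
```

Emit:
carry_out(rows=[-0.3, -2.4, -4.6, 0, 0, 0, -0.18, -0.3, -2.4, -4.6, 0, 0, 0, -0.36, -0.3, -2.4, -4.6, 0, 0, 0, -0.54, -0.3, -2.4, -4.6, 0, 0, 0, -0.72, -0.3, -2.4, -4.6, 0, 0, 0, -0.9, -0.3, -2.4, -4.6, 0, 0, 0, -1.04, -0.3, -2.4, -4.6, 0, 0, 0, -1.04, -0.3, -2.4, -4.6, 0, 0, 0, -1.04])

```text
time_s: 20.05
tool_pos: [0.5401, -0.339, 0.3287]
tool_rot: [0.744, 0.668, 0.0, 0.0]
contact_force: [-0.1, -0.0, -0.7]
opening: 0.0582
finger_force: 64.6
```

```bash
python3 -c "
from h import *
st()"
```

```text
t 20.05 tcp mm [ 540.1 -339.   328.7] finger yaw -6.12 F [-0.1 -0.  -0.7] open 58.2 ff 64.6 q6 1.12
```

Emit:
carry_out(rows=[-0.3, 0, 0, -4, 0, 0, 0, -0.3, 0, 0, -8, 0, 0, 0, -0.3, 0, 0, -11, 0, 0, 0, -0.3, 0, 0, -13, 0, 0, 0, -0.3, 0, 0, -13.8, 0, 0, 0, -0.3, 0, 0, -14.1, 0, 0, 0, -0.3, 0, 0, -14.15, 0, 0, 0, -0.3, 0, 0, -14.15, 0, 0, 0])

```text
time_s: 21.05
tool_pos: [0.5404, -0.3392, 0.1876]
tool_rot: [0.745, 0.667, 0.0, 0.001]
contact_force: [-0.1, -0.1, -2.1]
opening: 0.0582
finger_force: 64.6
```

Emit:
carry_out(rows=[-0.5, 0, 0, 0, 0, 0, 0, -0.7, 0, 0, 0, 0, 0, 0, -1, 0, 0, 0, 0, 0, 0, -1, 0, 0, 0, 0, 0, 0, -1, 0, 0, 2, 0, 0, 0, -1, 0, 0, 7, 0, 0, 0, -1, 0, 0, 12, 0, 0, 0, -1, 0, 0, 14, 0, 0, 0])

```text
time_s: 22.05
tool_pos: [0.5405, -0.3393, 0.3302]
tool_rot: [0.745, 0.667, 0.001, 0.002]
contact_force: [0.7, -0.4, 0.1]
opening: 0.0854
finger_force: 0.0
```

```bash
python3 -c "
from h import *
st();both('orange',.026);both('orange',.049)"
```

```text
t 22.05 tcp mm [ 540.5 -339.3  330.2] finger yaw -6.3 F [ 0.7 -0.4  0.1] open 85.4 ff 0.0 q6 1.12
top orange 
 [[ 542.7 -321.4  119.7   60.4   84.   430.8  198.7]
 [ 649.6   56.7  150.9   54.9  178.2  315.5  164.9]]
side orange 
 [[ 540.8 -344.8  159.4   59.8   83.4  328.7  353.6]]
top orange 
 [[ 540.7 -315.5  117.8   59.4   84.1  430.8  198.7]
 [ 646.7   56.7  148.3   54.4  178.3  315.5  164.7]]
side orange 
 [[ 540.  -353.1  155.3   58.2   83.5  328.7  353.6]]
```

Emit:
carry_out(rows=[-1, 3, 6, 0, 0, 0, 0.18, -1, 5, 12, 0, 0, 0, 0.36, -1, 7, 18, 0, 0, 0, 0.54, -1, 9, 24, 0, 0, 0, 0.72, -1, 10.4, 30, 0, 0, 0, 0.9, -1, 10.4, 36, 0, 0, 0, 1.08, -1, 10.4, 39.7, 0, 0, 0, 1.26, -1, 10.4, 39.7, 0, 0, 0, 1.44])

```text
time_s: 23.25
tool_pos: [0.6437, 0.0611, 0.325]
tool_rot: [0.115, 0.993, -0.0, -0.001]
contact_force: [-0.2, -0.4, 0.1]
opening: 0.0853
finger_force: 0.0
```

Emit:
carry_out(rows=[-1, 0, 0, 0, 0, 0, 0.2, -1, 0, 0, -2, 0, 0, 0.2, -1, 0, 0, -4, 0, 0, 0.2, -1, 0, 0, -7, 0, 0, 0.2, -1, 0, 0, -7, 0, 0, 0.2, -1, 0, 0, -7, 0, 0, 0.2, -1, 0, 0, -7, 0, 0, 0.2, -1, 0, 0, -7, 0, 0, 0.2])

```text
time_s: 24.25
tool_pos: [0.6444, 0.058, 0.2577]
tool_rot: [0.02, 1.0, 0.0, 0.001]
contact_force: [-0.3, -0.0, -0.3]
opening: 0.085
finger_force: 0.0
```

```bash
python3 - <<'E'
from h import *
st(); both("orange",.026); both("orange",.049)
E
```

```text
t 24.25 tcp mm [644.4  58.  257.7] finger yaw 87.66 F [-0.3 -0.  -0.3] open 85.0 ff 0.0 q6 0.13
top orange 
 [[ 540.3 -340.5  157.    62.1   83.4  436.5  199.5]]
side orange 
 [[ 540.9 -343.5  155.7   59.6   83.4  328.7  352.9]
 [ 648.3   76.5  170.    61.3  177.   356.1  200.9]]
top orange 
 [[ 538.3 -334.5  154.7   61.1   83.5  436.6  199.5]]
side orange 
 [[ 540.1 -351.8  151.8   58.    83.5  328.7  353. ]
 [ 644.8   57.4  165.6   59.7  176.9  356.2  200.9]]
```

Emit:
carry_out(rows=[-1, 0.05, 0, -2, 0, 0, 0.007, -1, 0.05, 0, -4, 0, 0, 0.007, -1, 0.05, 0, -4.85, 0, 0, 0.007, -1, 0.05, 0, -4.85, 0, 0, 0.007, -0.3, 0.05, 0, -4.85, 0, 0, 0.007, -0.3, 0.05, 0, -4.85, 0, 0, 0.007, -0.3, 0.05, 0, -4.85, 0, 0, 0.007, -0.3, 0.05, 0, -4.85, 0, 0, 0.007])

```text
time_s: 25.45
tool_pos: [0.645, 0.058, 0.2097]
tool_rot: [0.017, 1.0, 0.0, 0.001]
contact_force: [-2.2, 0.2, 7.1]
opening: 0.0579
finger_force: 64.6
```

Emit:
carry_out(rows=[-0.3, 0, 0, 0, 0, 0, 0, -0.3, 0, 0, 2, 0, 0, 0, -0.3, 0, 0, 5, 0, 0, 0, -0.3, 0, 0, 10, 0, 0, 0, -0.3, 0, 0, 12, 0, 0, 0, -0.3, -2, -5, 12, 0, 0, -0.18, -0.3, -4, -10, 12, 0, 0, -0.36, -0.3, -6, -15, 12, 0, 0, -0.54])

```text
time_s: 26.45
tool_pos: [0.5839, -0.0933, 0.3291]
tool_rot: [0.286, 0.958, 0.0, 0.001]
contact_force: [1.3, -0.5, -0.9]
opening: 0.058
finger_force: 64.6
```

Emit:
carry_out(rows=[-0.3, -2, -5, 0, 0, 0, -0.18, -0.3, -3, -10, 0, 0, 0, -0.36, -0.3, -4, -15, 0, 0, 0, -0.54, -0.3, -4.4, -20, 0, 0, 0, -0.72, -0.3, -4.4, -24.7, 0, 0, 0, -0.9, -0.3, -4.4, -24.7, 0, 0, 0, -1.08, -0.3, -4.4, -24.7, 0, 0, 0, -1.106, -0.3, -4.4, -24.7, 0, 0, 0, -1.106])

```text
time_s: 27.45
tool_pos: [0.5407, -0.3385, 0.3288]
tool_rot: [0.743, 0.669, 0.0, 0.0]
contact_force: [0.3, -0.5, -0.5]
opening: 0.058
finger_force: 64.6
```

```bash
python3 -c "
from h import *
st()"
```

```text
t 27.45 tcp mm [ 540.7 -338.5  328.8] finger yaw -6.02 F [ 0.3 -0.5 -0.5] open 58.0 ff 64.6 q6 1.12
```

Emit:
carry_out(rows=[-0.3, -0.02, -0.08, -4, 0, 0, -0.004, -0.3, -0.02, -0.08, -8, 0, 0, -0.004, -0.3, -0.02, -0.08, -11, 0, 0, -0.004, -0.3, -0.02, -0.08, -12.3, 0, 0, -0.004, -0.3, -0.02, -0.08, -12.9, 0, 0, -0.004, -0.3, -0.02, -0.08, -13.1, 0, 0, -0.004, -0.3, -0.02, -0.08, -13.15, 0, 0, -0.004, -0.3, -0.02, -0.08, -13.15, 0, 0, -0.004])

```text
time_s: 28.45
tool_pos: [0.5406, -0.34, 0.1976]
tool_rot: [0.746, 0.666, 0.0, 0.0]
contact_force: [-0.2, 0.1, -0.7]
opening: 0.0582
finger_force: 64.6
```

Emit:
carry_out(rows=[-0.5, 0, 0, 0, 0, 0, 0, -0.7, 0, 0, 0, 0, 0, 0, -1, 0, 0, 0, 0, 0, 0, -1, 0, 0, 0, 0, 0, 0, -1, 0, 0, 2, 0, 0, 0, -1, 0, 0, 7, 0, 0, 0, -1, 0, 0, 12, 0, 0, 0, -1, 0, 0, 14, 0, 0, 0])

```text
time_s: 29.45
tool_pos: [0.5408, -0.34, 0.3403]
tool_rot: [0.746, 0.666, 0.001, 0.002]
contact_force: [-0.3, -0.8, 0.4]
opening: 0.0855
finger_force: 0.0
```

Emit:
carry_out(rows=[-1, -3, 6, 0, 0, 0, 0.18, -1, -6, 12, 0, 0, 0, 0.36, -1, -9, 18, 0, 0, 0, 0.54, -1, -12, 24, 0, 0, 0, 0.72, -1, -13, 30, 0, 0, 0, 0.9, -1, -13, 36, 0, 0, 0, 1.08, -1, -14, 41, 0, 0, 0, 1.26, -1, -14, 47, 0, 0, 0, 1.44])

```text
time_s: 30.45
tool_pos: [0.3995, 0.132, 0.3373]
tool_rot: [0.119, 0.993, 0.0, 0.0]
contact_force: [1.4, 0.3, -0.2]
opening: 0.0855
finger_force: 0.0
```

```bash
python3 - <<'E'
from h import *
st(); both("orange",.036); both("blue",.014,amin=25,close=9)
c=ctrl.capture("top")["frame"]; d=ctrl.capture("side")["frame"]
a=np.hstack([cv2.resize(c[130:290,280:480],(400,320),interpolation=cv2.INTER_CUBIC),cv2.resize(d[180:400,250:450],(352,387),interpolation=cv2.INTER_CUBIC)[:320]])
a=np.vstack([np.hstack([cv2.resize(c[130:280,290:480],(399,315)),cv2.resize(d[170:320,220:410],(399,315))]),np.hstack([cv2.resize(d[290:400,270:390],(399,365))[:280],cv2.resize(c[100:300,150:350],(399,280))])])
cv2.imwrite("pics/p2.png",a[:,:,::-1])
E
```

```text
t 30.45 tcp mm [399.5 132.  337.3] finger yaw 76.37 F [ 1.4  0.3 -0.2] open 85.5 ff 0.0 q6 0.56
top orange 
 [[ 540.5 -339.9  155.8   60.8   82.9  437.1  199.1]]
side orange 
 [[ 541.  -343.8  155.3   59.3   82.7  328.8  351.4]]
top blue 
 [[ 432.3  319.2  105.1   27.     3.8  234.   231. ]
 [ 468.2  -33.4  100.6   43.   175.7  342.7  221. ]
 [ 631.4 -657.1  209.9  134.7    0.3  525.8  173.9]]
side blue 
 [[468.4 -29.3 102.9  41.6 175.7 293.1 237.5]
 [431.4 314.7 101.9  41.4   9.1 279.7 149.6]]
```

View pics/p2.png

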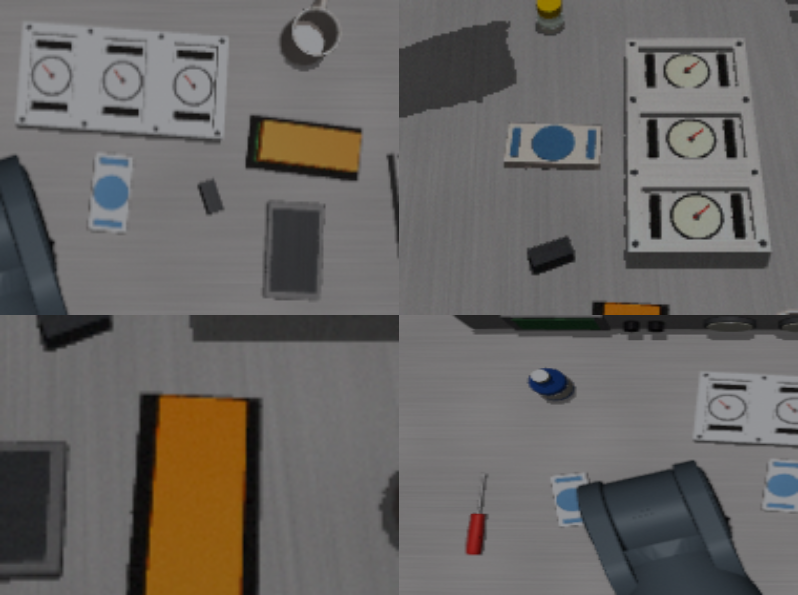

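The composite shows all three bays free, with dials and black strips visible, and the stack on the pad. The left panel has been knocked to about (431, 315) mm, and the other panel is unmoved next to the unit. I'll take the unmoved one first.

Emit:
carry_out(rows=[-1, 2.5, -6, 0, 0, 0, 0.163, -1, 5, -11, -2, 0, 0, 0.163, -1, 6.9, -16.3, -5, 0, 0, 0.163, -1, 6.9, -16.3, -9, 0, 0, 0.163, -1, 6.9, -16.3, -12, 0, 0, 0.163, -1, 6.9, -16.3, -12, 0, 0, 0.163, -1, 6.9, -16.3, -12, 0, 0, 0.163, -1, 6.9, -16.3, -12, 0, 0, 0.163])

```text
time_s: 31.75
tool_pos: [0.47, -0.033, 0.2183]
tool_rot: [0.041, 0.999, -0.0, 0.001]
contact_force: [1.0, -0.5, 0.2]
opening: 0.0855
finger_force: 0.0
```

```bash
python3 -c "
from h import *
st(); both('blue',.014,amin=25,close=9)"
```

```text
t 31.75 tcp mm [470.  -33.  218.3] finger yaw 85.35 F [ 1.  -0.5  0.2] open 85.5 ff 0.0 q6 0.01
top blue 
 [[ 430.4  311.1   99.1   40.6    7.1  236.4  231.6]
 [ 631.5 -657.2  209.7  135.4    0.3  525.9  173.9]]
side blue 
 [[513.  -33.4  37.8  22.7  82.6 309.9 237.9]
 [714.7 448.1  54.6  48.1 155.1 362.8 119.2]]
```

Emit:
carry_out(rows=[-1, -0.17, 0.16, -2, 0, 0, 0.006, -1, -0.17, 0.16, -3.5, 0, 0, 0.006, -1, -0.17, 0.16, -4.5, 0, 0, 0.006, -1, -0.17, 0.16, -4.5, 0, 0, 0.006, -0.5, -0.17, 0.16, -4.5, 0, 0, 0.006, -0.42, -0.17, 0.16, -4.5, 0, 0, 0.006, -0.42, -0.17, 0.16, -4.5, 0, 0, 0.006, -0.39, -0.17, 0.16, -4.5, 0, 0, 0.006])

```text
time_s: 32.85
tool_pos: [0.468, -0.0312, 0.1724]
tool_rot: [0.037, 0.999, 0.0, 0.0]
contact_force: [-1.6, 1.6, 7.5]
opening: 0.06
finger_force: 16.8
```

Emit:
carry_out(rows=[-0.38, 0, 0, 0, 0, 0, 0, -0.375, 0, 0, 0, 0, 0, 0, -0.375, 0, 0, 0, 0, 0, 0, -0.375, 0, 0, 0, 0, 0, 0, -0.375, 0, 0, 0, 0, 0, 0, -0.375, 0, 0, 0, 0, 0, 0, -0.375, 0, 0, 0, 0, 0, 0, -0.375, 0, 0, 0, 0, 0, 0])

```text
time_s: 33.85
tool_pos: [0.468, -0.0312, 0.1726]
tool_rot: [0.037, 0.999, 0.0, 0.0]
contact_force: [-2.1, 1.3, 12.1]
opening: 0.0597
finger_force: 29.5
```

Emit:
carry_out(rows=[-0.375, 0, 0, 1, 0, 0, 0, -0.375, 0, 0, 3, 0, 0, 0, -0.375, 0, 0, 6, 0, 0, 0, -0.375, 0, 0, 8, 0, 0, 0, -0.375, 4, -0.5, 8, 0, 0, 0.013, -0.375, 8, -1, 8, 0, 0, 0.013, -0.375, 12, -1.65, 8, 0, 0, 0.013, -0.375, 16, -1.65, 8, 0, 0, 0.013])

```text
time_s: 34.85
tool_pos: [0.6288, -0.0482, 0.2523]
tool_rot: [0.031, 1.0, -0.0, -0.0]
contact_force: [0.4, -0.9, -1.2]
opening: 0.0593
finger_force: 29.5
```

Emit:
carry_out(rows=[-0.375, 1.2, 0, 0, 0, 0, 0, -0.375, 1.2, 0, -1, 0, 0, 0, -0.375, 1.2, 0, -2, 0, 0, 0, -0.375, 1.2, 0, -3, 0, 0, 0, -0.375, 1.2, 0, -3, 0, 0, 0, -0.375, 1.2, 0, -3, 0, 0, 0, -0.375, 1.2, 0, -3, 0, 0, 0, -0.375, 1.2, 0, -3, 0, 0, 0])

```text
time_s: 35.85
tool_pos: [0.6398, -0.0477, 0.2222]
tool_rot: [0.031, 1.0, -0.0, 0.0]
contact_force: [-0.1, 0.0, -2.0]
opening: 0.0593
finger_force: 29.5
```

```bash
python3 - <<'E'
from h import *
st()
zt=ctrl.get_state()["tool_pos"][2]-.1726+.014
print(zt); both("blue",zt,amin=8,close=1)
c=ctrl.capture("top")["frame"]; d=ctrl.capture("side")["frame"]
a=np.hstack([cv2.resize(c[130:210,290:410],(400,267),interpolation=cv2.INTER_CUBIC),cv2.resize(d[180:300,310:410],(400,480),interpolation=cv2.INTER_CUBIC)[60:327]])
cv2.imwrite("pics/p3.png",a[:,:,::-1])
E
```

```text
t 35.85 tcp mm [639.8 -47.7 222.2] finger yaw 86.46 F [-0.1  0.  -2. ] open 59.3 ff 29.5 q6 -0.01
0.06363940558698274
top blue 
 [[ 383.9  296.4   38.3    7.2   99.9  238.2  246.2]
 [ 429.5  303.1   43.6   42.6  126.6  236.4  231.6]
 [ 475.7  309.6   37.3    7.3   98.8  234.6  216.9]
 [ 624.2 -633.7  202.8  131.6    0.4  525.8  173.9]]
side blue 
 [[687.9 -50.4  45.1   9.6  85.9 378.1 228.6]
 [391.2 252.8  40.7   9.2  98.1 264.9 152.1]
 [436.1 260.   44.1  43.2  49.  279.9 149.8]
 [480.9 267.3  39.1   9.1  98.5 294.7 147.5]]
```

View pics/p3.png

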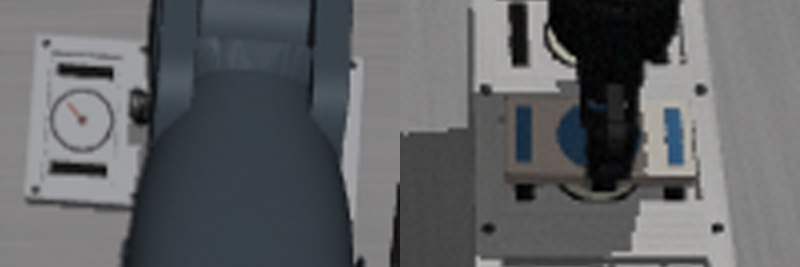

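The side half shows the panel held over bay 2, bars at crop (524,135) and (673,135); the top view is blocked by the arm. I'll measure both bars with a looser mask against the unit's screws in the same side picture.

```bash
python3 - <<'E'
import h
from h import *
np.set_printoptions(suppress=True,precision=1)
c=ctrl.capture("side")
hsv=cv2.cvtColor(c["frame"],cv2.COLOR_RGB2HSV).astype(int)
m=((hsv[...,0]>95)&(hsv[...,0]<120)&(hsv[...,1]>90)&(hsv[...,2]>40)).astype(np.uint8)
m[:215]=0; m[245:]=0; m[:,:330]=0; m[:,390:]=0
h.mask=lambda c,k:m
print(blobs(c,"b",.0636,8))
L=np.array([(72,150),(72,55),(72,-55),(72,-150),(-72,150),(-72,55),(-72,-55),(-72,-150.)])
th=np.radians(-3.5);R=np.array([[np.cos(th),-np.sin(th)],[np.sin(th),np.cos(th)]])
P=bolts(c,L@R.T+[640.3,-47],win=2); t,a,r=fitunit(P,L); print(t,a,r)
E
```

```text
[[687.8 -51.7  44.2   8.7  85.  378.1 229. ]
 [623.4 -47.4  38.5  15.5  90.7 352.8 228.9]
 [592.3 -42.4  41.    9.9  84.8 340.5 228. ]]
[639.  -47.6] -3.066520217884609 [[-11.3 -10.5]
 [  2.5   0.7]
 [  1.4   0.9]
 [  0.1   1.2]
 [  3.    2.4]
 [  2.1   1.2]
 [  1.5   2.2]
 [  0.7   1.9]]
```

Emit:
carry_out(rows=[-0.375, 0.05, 0.06, -0.3, 0, 0, 0, -0.375, 0.05, 0.06, -0.6, 0, 0, 0, -0.375, 0.05, 0.06, -0.8, 0, 0, 0, -0.375, 0.05, 0.06, -1.0, 0, 0, 0, -0.375, 0.05, 0.06, -1.2, 0, 0, 0, -0.375, 0.05, 0.06, -1.3, 0, 0, 0, -0.375, 0.05, 0.06, -1.4, 0, 0, 0, -0.375, 0.05, 0.06, -1.4, 0, 0, 0])

```text
time_s: 37.1
tool_pos: [0.6402, -0.0471, 0.2079]
tool_rot: [0.031, 1.0, -0.0, -0.0]
contact_force: [-0.4, 0.3, -1.8]
opening: 0.0593
finger_force: 29.5
```

```bash
python3 -c "
from h import *
st()"
```

```text
t 37.1 tcp mm [640.2 -47.1 207.9] finger yaw 86.46 F [-0.4  0.3 -1.8] open 59.3 ff 29.5 q6 -0.01
```

Emit:
carry_out(rows=[-0.375, 0, 0, -0.1, 0, 0, 0, -0.42, 0, 0, -0.1, 0, 0, 0, -0.46, 0, 0, -0.1, 0, 0, 0, -0.6, 0, 0, -0.1, 0, 0, 0, -0.8, 0, 0, -0.1, 0, 0, 0, -1, 0, 0, -0.1, 0, 0, 0, -1, 0, 0, 0, 0, 0, 0, -1, 0, 0, 3, 0, 0, 0])

```text
time_s: 38.1
tool_pos: [0.6394, -0.047, 0.2363]
tool_rot: [0.031, 1.0, 0.0, -0.002]
contact_force: [0.6, -0.1, 0.0]
opening: 0.0857
finger_force: 0.0
```

Emit:
carry_out(rows=[-1, 0, 0, 2, 0, 0, 0, -1, 0, 0, 2, 0, 0, -0.18, -1, 0, 0, 2, 0, 0, -0.36, -1, 0, 0, 2, 0, 0, -0.54, -1, 0, 0, 2, 0, 0, -0.72, -1, 0, 0, 2, 0, 0, -0.9, -1, 0, 0, 2, 0, 0, -1.08, -1, 0, 0, 2, 0, 0, -1.26])

```text
time_s: 39.1
tool_pos: [0.6402, -0.0471, 0.258]
tool_rot: [0.616, 0.788, 0.0, 0.0]
contact_force: [-0.1, -0.1, 0.1]
opening: 0.0856
finger_force: 0.0
```

Emit:
carry_out(rows=[-1, 0, 0, 0, 0, 0, -0.18, -1, 0, 0, 0, 0, 0, -0.31, -1, 0, 0, 0, 0, 0, -0.31, -1, 0, 0, -1, 0, 0, -0.31, -1, 0, 0, -2, 0, 0, -0.31, -1, 0, 0, -2, 0, 0, -0.31, -1, 0, 0, -2, 0, 0, -0.31, -1, 0, 0, -2, 0, 0, -0.31])

```text
time_s: 40.1
tool_pos: [0.6404, -0.0471, 0.2382]
tool_rot: [0.728, 0.685, 0.0, 0.0]
contact_force: [0.1, 0.5, 1.1]
opening: 0.0855
finger_force: 0.0
```

```bash
python3 - <<'E'
from h import *
st()
d=ctrl.capture("side")["frame"]
cv2.imwrite("pics/p4.png",cv2.resize(d[180:310,310:420],(550,650),interpolation=cv2.INTER_CUBIC)[:600,:,::-1])
E
```

```text
t 40.1 tcp mm [640.4 -47.1 238.2] finger yaw -3.48 F [0.1 0.5 1.1] open 85.5 ff 0.0 q6 1.56
```

View pics/p4.png

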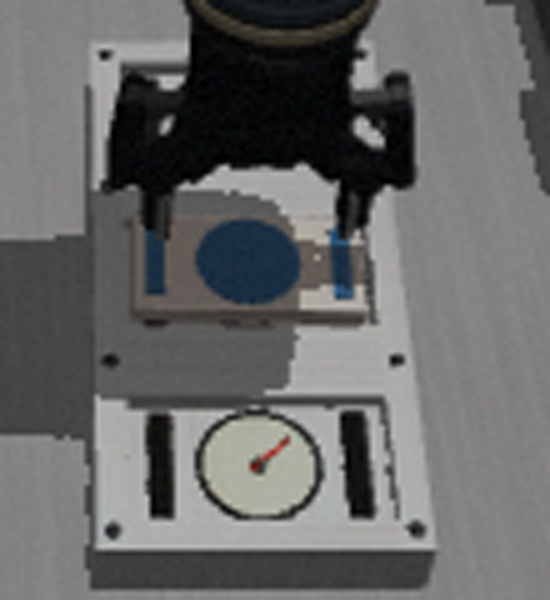

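The panel lies in bay 2 with the open fingertips above its two end bars, at crop (155,225) and (350,225). I'll press both ends together, slowly.

Emit:
carry_out(rows=[-1, 0, 0, -1.2, 0, 0, 0, -1, 0, 0, -2.2, 0, 0, 0, -1, 0, 0, -2.7, 0, 0, 0, -1, 0, 0, -2.8, 0, 0, 0, -1, 0, 0, -2.9, 0, 0, 0, -1, 0, 0, -3.0, 0, 0, 0, -1, 0, 0, -3.1, 0, 0, 0, -1, 0, 0, -3.1, 0, 0, 0])

```text
time_s: 41.15
tool_pos: [0.6403, -0.0471, 0.2071]
tool_rot: [0.728, 0.685, 0.0, 0.0]
contact_force: [-0.6, 0.8, 3.7]
opening: 0.0856
finger_force: 1.4
```

Emit:
carry_out(rows=[-1, 0, 0, -0.05, 0, 0, 0, -1, 0, 0, -0.1, 0, 0, 0, -1, 0, 0, -0.15, 0, 0, 0, -1, 0, 0, -0.2, 0, 0, 0, -1, 0, 0, -0.25, 0, 0, 0, -1, 0, 0, -0.3, 0, 0, 0, -1, 0, 0, -0.3, 0, 0, 0, -1, 0, 0, -0.3, 0, 0, 0])

```text
time_s: 42.15
tool_pos: [0.6403, -0.0471, 0.2043]
tool_rot: [0.728, 0.685, 0.0, 0.0]
contact_force: [-2.2, 0.2, 6.6]
opening: 0.0853
finger_force: 3.0
```

Emit:
carry_out(rows=[-1, 0, 0, -0.03, 0, 0, 0, -1, 0, 0, -0.06, 0, 0, 0, -1, 0, 0, -0.1, 0, 0, 0, -1, 0, 0, -0.13, 0, 0, 0, -1, 0, 0, -0.16, 0, 0, 0, -1, 0, 0, -0.16, 0, 0, 0, -1, 0, 0, -0.16, 0, 0, 0, -1, 0, 0, -0.16, 0, 0, 0])

```text
time_s: 43.15
tool_pos: [0.6402, -0.0471, 0.2042]
tool_rot: [0.728, 0.685, 0.0, 0.0]
contact_force: [-10.4, 0.8, 27.1]
opening: 0.0857
finger_force: 13.9
```

Bay 2's panel has bottomed out: the force rose to 27 N with no further travel, and the tips are at 44 mm as expected. Next is the other panel.

Emit:
carry_out(rows=[-1, 0, 0, 2, 0, 0, 0, -1, 0, 0, 8, 0, 0, 0, -1, 0, 0, 14, 0, 0, 0, -1, -3, 4, 14, 0, 0, 0.18, -1, -6, 9, 14, 0, 0, 0.36, -1, -9, 14, 14, 0, 0, 0.54, -1, -12, 19, 14, 0, 0, 0.72, -1, -15, 24, 14, 0, 0, 0.9])

```text
time_s: 44.15
tool_pos: [0.4891, 0.1943, 0.3424]
tool_rot: [0.355, 0.935, 0.0, 0.0]
contact_force: [0.7, 0.8, 0.2]
opening: 0.0855
finger_force: 0.0
```

Emit:
carry_out(rows=[-1, -3, 4, 0, 0, 0, 0.18, -1, -4.5, 8, 0, 0, 0, 0.36, -1, -5.9, 12, 0, 0, 0, 0.54, -1, -5.9, 12, 0, 0, 0, 0.72, -1, -5.9, 12, -2, 0, 0, 0.873, -1, -5.9, 12, -2, 0, 0, 0.873, -1, -5.9, 12, -2, 0, 0, 0.873, -1, -5.9, 12, -2, 0, 0, 0.873])

```text
time_s: 45.15
tool_pos: [0.4315, 0.3129, 0.323]
tool_rot: [-0.069, 0.998, 0.0, 0.0]
contact_force: [0.4, 0.3, 0.4]
opening: 0.0851
finger_force: 0.0
```

```bash
python3 - <<'E'
from h import *
st(); both("blue",.014,amin=25,close=9); print("z44");both("blue",.044,amin=25,close=9)
E
```

```text
t 45.15 tcp mm [431.5 312.9 323. ] finger yaw -82.04 F [0.4 0.3 0.4] open 85.1 ff 0.0 q6 0.49
top blue 
 [[ 644.1  -51.6  102.9   43.5  174.5  348.4  167.5]
 [ 631.5 -657.2  209.8  135.6    0.5  525.8  173.9]]
side blue 
 [[644.6 -24.4 105.6  43.  175.8 358.8 232.5]
 [465.3 323.6  46.2  29.1 154.1 290.4 147.2]]
z44
top blue 
 [[ 639.5  -49.3  100.9   42.6  174.5  348.4  167.5]
 [ 627.2 -643.   205.7  132.8    0.5  525.8  173.9]]
side blue 
 [[640.1 -45.7 102.2  41.7 176.  358.8 232.5]
 [467.  291.   44.4  29.3 155.  290.4 147.2]]
```

Emit:
carry_out(rows=[-1, 0, 0, -4, 0, 0, 0, -1, 0, 0, -8, 0, 0, 0, -1, 0, 0, -12, 0, 0, 0, -1, 0, 0, -14, 0, 0, 0, -1, 0, 0, -15, 0, 0, 0, -0.7, 0, 0, -15, 0, 0, 0, -0.5, 0, 0, -15, 0, 0, 0, -0.42, 0, 0, -15, 0, 0, 0])

```text
time_s: 46.35
tool_pos: [0.4316, 0.3131, 0.1732]
tool_rot: [-0.071, 0.998, 0.0, 0.001]
contact_force: [0.7, -0.6, -0.4]
opening: 0.0601
finger_force: 0.2
```

Emit:
carry_out(rows=[-0.42, 0, 0, 0, 0, 0, 0, -0.39, 0, 0, 0, 0, 0, 0, -0.38, 0, 0, 0, 0, 0, 0, -0.375, 0, 0, 0, 0, 0, 0, -0.375, 0, 0, 0, 0, 0, 0, -0.375, 0, 0, 0, 0, 0, 0, -0.375, 0, 0, 0, 0, 0, 0, -0.375, 0, 0, 0, 0, 0, 0])

```text
time_s: 47.35
tool_pos: [0.4314, 0.313, 0.173]
tool_rot: [-0.071, 0.998, 0.0, 0.0]
contact_force: [-1.8, -1.8, 9.6]
opening: 0.0594
finger_force: 28.2
```

```bash
python3 -c "
from h import *
st()"
```

```text
t 47.35 tcp mm [431.4 313.  173. ] finger yaw -81.9 F [-1.8 -1.8  9.6] open 59.4 ff 28.2 q6 0.49
```

Emit:
carry_out(rows=[-0.375, 0, 0, 1, 0, 0, 0, -0.375, 0, 0, 4, 0, 0, 0, -0.375, 0, 0, 8, 0, 0, 0, -0.375, 0, 0, 10, 0, 0, 0, -0.375, 3.5, -4, 10, 0, 0, -0.05, -0.375, 7, -8, 10, 0, 0, -0.1, -0.375, 10.5, -12, 10, 0, 0, -0.15, -0.375, 14, -16, 10, 0, 0, -0.2])

```text
time_s: 48.35
tool_pos: [0.5721, 0.1514, 0.2729]
tool_rot: [0.03, 1.0, 0.0, 0.0]
contact_force: [0.1, 1.1, -2.2]
opening: 0.059
finger_force: 28.6
```

Emit:
carry_out(rows=[-0.375, 3.5, -4, 0, 0, 0, 0, -0.375, 7, -8, 0, 0, 0, 0, -0.375, 7.6, -9, 0, 0, 0, 0, -0.375, 7.6, -9, -2, 0, 0, 0, -0.375, 7.6, -9, -4, 0, 0, 0, -0.375, 7.6, -9, -5, 0, 0, 0, -0.375, 7.6, -9, -5, 0, 0, 0, -0.375, 7.6, -9, -5, 0, 0, 0])

```text
time_s: 49.35
tool_pos: [0.6474, 0.0631, 0.2232]
tool_rot: [0.029, 1.0, 0.0, 0.001]
contact_force: [0.0, -0.1, -2.8]
opening: 0.059
finger_force: 28.6
```

```bash
python3 - <<'E'
import h
from h import *
st(); np.set_printoptions(suppress=True,precision=1)
c=ctrl.capture("side")
hsv=cv2.cvtColor(c["frame"],cv2.COLOR_RGB2HSV).astype(int)
m=((hsv[...,0]>95)&(hsv[...,0]<120)&(hsv[...,1]>90)&(hsv[...,2]>40)).astype(np.uint8)
m[:180]=0; m[218:]=0; m[:,:325]=0; m[:,390:]=0
h.mask=lambda c,k:m
print(blobs(c,"b",ctrl.get_state()["tool_pos"][2]-.173+.014,8))
E
```

```text
t 49.35 tcp mm [647.4  63.1 223.2] finger yaw 86.65 F [ 0.  -0.1 -2.8] open 59.0 ff 28.6 q6 0.16
[[600.   67.1  42.3   8.8  89.2 339.7 195.3]
 [695.6  62.4  46.    8.5  87.1 374.8 194.9]
 [631.7  64.7  37.9  16.4  89.2 351.4 195.4]]
```

Emit:
carry_out(rows=[-0.375, -0.05, -0.08, -0.3, 0, 0, 0, -0.375, -0.05, -0.08, -0.6, 0, 0, 0, -0.375, -0.05, -0.08, -0.8, 0, 0, 0, -0.375, -0.05, -0.08, -1.0, 0, 0, 0, -0.375, -0.05, -0.08, -1.2, 0, 0, 0, -0.375, -0.05, -0.08, -1.4, 0, 0, 0, -0.375, -0.05, -0.08, -1.5, 0, 0, 0, -0.375, -0.05, -0.08, -1.5, 0, 0, 0])

```text
time_s: 50.4
tool_pos: [0.6467, 0.0621, 0.2076]
tool_rot: [0.029, 1.0, -0.0, 0.0]
contact_force: [-2.4, -0.5, 3.1]
opening: 0.0592
finger_force: 31.4
```

```bash
python3 -c "
from h import *
st()"
```

```text
t 50.4 tcp mm [646.7  62.1 207.6] finger yaw 86.63 F [-2.4 -0.5  3.1] open 59.2 ff 31.4 q6 0.15
```

Emit:
carry_out(rows=[-0.4, 0, 0, 0, 0, 0, 0, -0.42, 0, 0, 0, 0, 0, 0, -0.46, 0, 0, 0, 0, 0, 0, -0.6, 0, 0, 0, 0, 0, 0, -0.8, 0, 0, 0, 0, 0, 0, -1, 0, 0, 0, 0, 0, 0, -1, 0, 0, 0.5, 0, 0, 0, -1, 0, 0, 3, 0, 0, 0])

```text
time_s: 51.4
tool_pos: [0.6462, 0.062, 0.2366]
tool_rot: [0.029, 1.0, -0.0, -0.001]
contact_force: [1.0, 0.6, 0.5]
opening: 0.0854
finger_force: 0.0
```

Emit:
carry_out(rows=[-1, 0, 0, 2, 0, 0, 0, -1, 0, 0, 2, 0, 0, -0.18, -1, 0, 0, 2, 0, 0, -0.36, -1, 0, 0, 2, 0, 0, -0.54, -1, 0, 0, 2, 0, 0, -0.72, -1, 0, 0, 2, 0, 0, -0.9, -1, 0, 0, 2, 0, 0, -1.08, -1, 0, 0, 2, 0, 0, -1.26])

```text
time_s: 52.4
tool_pos: [0.6468, 0.0621, 0.2577]
tool_rot: [0.615, 0.789, 0.0, 0.0]
contact_force: [0.4, 0.6, 0.5]
opening: 0.0852
finger_force: 0.0
```

Emit:
carry_out(rows=[-1, 0, 0, 0, 0, 0, -0.18, -1, 0, 0, 0, 0, 0, -0.31, -1, 0, 0, 0, 0, 0, -0.31, -1, 0, 0, -1, 0, 0, -0.31, -1, 0, 0, -2, 0, 0, -0.31, -1, 0, 0, -2, 0, 0, -0.31, -1, 0, 0, -2, 0, 0, -0.31, -1, 0, 0, -2, 0, 0, -0.31])

```text
time_s: 53.4
tool_pos: [0.6469, 0.0621, 0.2376]
tool_rot: [0.727, 0.686, 0.0, 0.0]
contact_force: [0.8, -0.0, -0.3]
opening: 0.0855
finger_force: 0.0
```

```bash
python3 - <<'E'
from h import *
st()
d=ctrl.capture("side")["frame"]
cv2.imwrite("pics/p5.png",cv2.resize(d[170:290,310:420],(550,600),interpolation=cv2.INTER_CUBIC)[:,:,::-1])
E
```

```text
t 53.4 tcp mm [646.9  62.1 237.6] finger yaw -3.31 F [ 0.8 -0.  -0.3] open 85.5 ff 0.0 q6 1.72
```

View pics/p5.png

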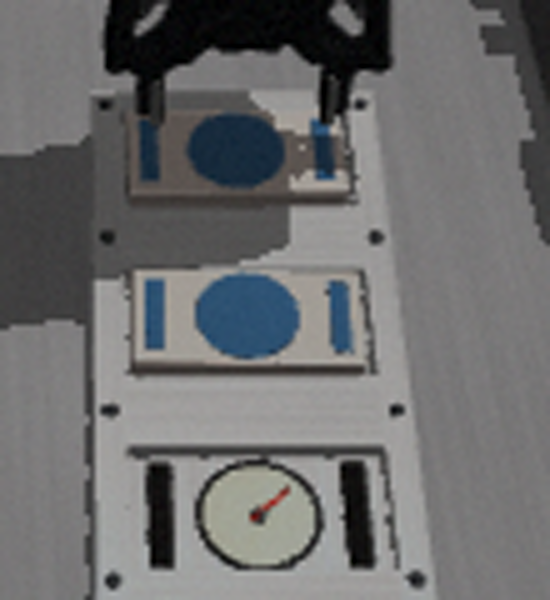

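The middle panel lies home at crop (250,320). The second one lies in bay 3 at (240,155), with the fingertips above its end bars. I'll press it the same way.

Emit:
carry_out(rows=[-1, 0, 0, -1.2, 0, 0, 0, -1, 0, 0, -2.2, 0, 0, 0, -1, 0, 0, -2.7, 0, 0, 0, -1, 0, 0, -2.8, 0, 0, 0, -1, 0, 0, -2.9, 0, 0, 0, -1, 0, 0, -3.0, 0, 0, 0, -1, 0, 0, -3.1, 0, 0, 0, -1, 0, 0, -3.1, 0, 0, 0])

```text
time_s: 54.45
tool_pos: [0.6468, 0.0621, 0.2065]
tool_rot: [0.727, 0.686, 0.0, 0.0]
contact_force: [0.5, 0.2, 4.2]
opening: 0.0852
finger_force: 1.7
```

Emit:
carry_out(rows=[-1, 0, 0, -0.05, 0, 0, 0, -1, 0, 0, -0.1, 0, 0, 0, -1, 0, 0, -0.15, 0, 0, 0, -1, 0, 0, -0.2, 0, 0, 0, -1, 0, 0, -0.25, 0, 0, 0, -1, 0, 0, -0.3, 0, 0, 0, -1, 0, 0, -0.3, 0, 0, 0, -1, 0, 0, -0.3, 0, 0, 0])

```text
time_s: 55.45
tool_pos: [0.6468, 0.0621, 0.2042]
tool_rot: [0.727, 0.686, 0.0, 0.0]
contact_force: [-5.7, -0.3, 16.8]
opening: 0.0856
finger_force: 8.4
```

Emit:
carry_out(rows=[-1, 0, 0, -0.03, 0, 0, 0, -1, 0, 0, -0.05, 0, 0, 0, -1, 0, 0, -0.05, 0, 0, 0, -1, 0, 0, -0.05, 0, 0, 0, -1, 0, 0, 1, 0, 0, 0, -1, 0, 0, 5, 0, 0, 0, -1, 0, 0, 10, 0, 0, 0, -1, 0, 0, 14, 0, 0, 0])

```text
time_s: 56.45
tool_pos: [0.6466, 0.0621, 0.3453]
tool_rot: [0.727, 0.686, 0.0, 0.0]
contact_force: [0.3, 0.1, -0.2]
opening: 0.0852
finger_force: 0.0
```

Emit:
carry_out(rows=[-1, -3, 5, 0, 0, 0, 0, -1, -6, 10, 0, 0, 0, 0, -1, -9, 15, 0, 0, 0, 0, -1, -12, 20, 0, 0, 0, 0, -1, -16, 25, 0, 0, 0, 0, -1, -20, 30, 0, 0, 0, 0, -1, -25, 33, 2, 0, 0, 0, -1, -30, 36, 2, 0, 0, 0])

```text
time_s: 57.45
tool_pos: [0.3452, 0.4232, 0.3644]
tool_rot: [0.727, 0.686, 0.001, -0.0]
contact_force: [0.0, 0.8, -0.3]
opening: 0.0853
finger_force: 0.0
```

```bash
python3 - <<'E'
from h import *
st(); both("orange",.036); both("blue",.044,amin=25,close=9)
c=ctrl.capture("top")["frame"]; d=ctrl.capture("side")["frame"]
a=np.vstack([np.hstack([cv2.resize(c[:,60:640],(450,310)),cv2.resize(d[:,:],(350,310))]),cv2.resize(d[170:300,280:640],(800,289))])
cv2.imwrite("pics/p6.png",a[:,:,::-1])
E
```

```text
t 57.45 tcp mm [345.2 423.2 364.4] finger yaw -3.32 F [ 0.   0.8 -0.3] open 85.3 ff 0.0 q6 2.52
top orange 
 [[ 540.9 -339.4  156.1   61.6   82.7  437.   199. ]]
side orange 
 [[ 541.  -343.8  155.3   59.2   82.7  328.8  351.4]]
top blue 
 [[ 639.5  -49.3  100.9   42.6  174.5  348.4  167.5]
 [ 645.7   60.    99.5   42.   177.7  314.4  165.2]
 [ 627.1 -643.   205.6  132.9    0.4  525.8  173.9]]
side blue 
 [[640.4 -45.6 102.6  41.5 176.  358.9 232.5]
 [647.   63.9 101.5  41.3 176.6 356.6 200.1]]
```

View pics/p6.png

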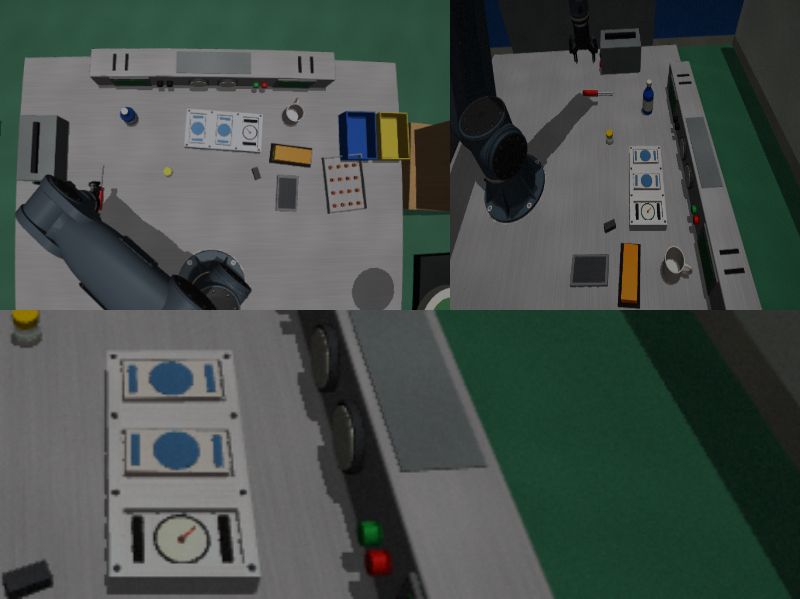

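The final view shows both panels lying flat in bays 3 and 2. The three plates are stacked on the pad, no other panel is visible, and the bystanders are where they were.

```bash
python3 -c "
from workcell import ctrl
print(ctrl.sign_off())"
```

```text
the job is handed in; nothing more can be done
None
```

The job is handed in: the three dust plates are stacked on the pad, and both ceramic panels present are pressed home in bays 2 and 3; bay 1 stays empty because no third panel was on the bench.

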